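# Crack a walnut without crushing the kernel

### The arm

A 7-joint arm with a two-finger parallel gripper is mounted at the origin on a cart in front of the work surface, level with it; the furniture and walls round the work are solid. World frame = base frame: x ahead of the robot, y to its left, z up, the work surface at z = 0. Lengths are in m, angles in rad, forces in N, time in s.
With the tool pointing down it reaches from about 0.425 to 0.975 m from the base axis. Payload 16.7 kg.
Tool frame: the origin (TCP) lies midway between the tips of the shut fingers; the grasp point (between the pads) lies 19 mm behind it; z points along the fingers, y is the line along which they close (so a half turn about z gives the same grasp; the last joint's range is limited). The gripper opens to 85 mm and grips with 20 to 120 N. Pads are 22 mm wide; open, the fingers measure 114 mm over their backs; the gripper's body (76 mm by 85 mm) begins 54 mm behind the grasp point. The pads swing forward as they close: fully open they stand 13 mm farther back than shut.
Start: joints at [-1.3, 0.426, 0.074, 1.606, -0.034, 1.111, -0.067], TCP at [0.276, 0.616, 0.231] pointing down, gripper open.
Joint ranges: [-2.85, 2.85], [-0.5, 2.14], [-1.23, 1.37], [0.21, 2.46], [-1.02, 4.16], [0.16, 2.05], [-2.73, 2.73]. Speed limits (rad/s): [1.89, 1.89, 2.39, 2.39, 3.01, 3.01, 3.01].

### API

Orientations are given as a unit quaternion [w, x, y, z].
In Python, from plant import r, eyes gives the robot as it stands.
- The arm moves only by the tool arm_command, never from a script. Its argument "increments" is a list of rows, each an object of numbers: "x", "y", "z": the shift along the world's x, y, z in m; "rx", "ry", "rz": the turn, a rotation vector about the world's x, y, z in rad; "jaw": the opening, from -1 (shut) to 1 (fully open), so that 0 is half open. In form: [{"x": .., "y": .., "z": .., "rx": .., "ry": .., "rz": .., "jaw": ..}, ...]. A call has 1 to 20 rows; each row is the pose to reach, as a shift and turn from the pose commanded when the call began; what a row does not reach only later rows make up. A row lasts 1/8 s, in which the tool goes at most 62.5 mm and 10.7 degrees, less where a joint would pass 70% of its speed; a pose out of reach is approached as far as the arm can. A call with a gripper value outside its range is refused whole. The fingers move at their own pace and stop on an object; "force" is the grip in N (left out, the last holds). Time passes only in rows, so rows that repeat a pose let the fingers close. It gives the time, the measured TCP pose, the force, the opening and the grip force at its end, in the units of the state.
- r.get_obs(): the state, without advancing time (a new reading comes with each control period).
- eyes.capture(name): name is "scene" or "top" or "wrist"; returns the picture (384x512x3 uint8, red, green, blue); there is no depth.
- eyes.camera_model(name): a dict with "fx", "fy", "cx", "cy" (pixels), "world_to_cam" (4x4, takes a point from world to camera coordinates). Camera axes: x right, y down, z forward; pixel columns grow to the right and rows downward; lengths in m; the calibration is good to about 2 mm. A picture is of the moment at which its call begins: read the wrist's pose just before it. camera_model takes no time and is no camera call; for the wrist camera it gives the pose at the moment of the call.
- r.hand_in(): hands the job in; it is judged then, once.
The state is a dict: "time": time; "joints": joint angles; "qd": joint speeds; "effort": joint torques, N m; "ee_pos": TCP position; "ee_rot": TCP orientation; "wrist_force": force on the tool from outside, world axes, zero at the start; "wrist_torque": the same for the moment, N m; "grip_width": opening from 0.0 (shut) to 1.0 (fully open); "gripper_force": force on a finger pad.
Only numpy, scipy, OpenCV 4.12 (cv2) and the standard library are available. Lean on these libraries where they do the work, as an engineer would, in place of code of your own. Each camera call takes 0.05 s, during which the arm holds its last target. There are 200 camera calls.

### The job

Set the walnut on the seat of the nutcracker between its two jaws, turned so that each half of the shell faces a jaw, and let go of it. Then squeeze the two red handles together until the shell gives with a snap, stop there so that the kernel is not crushed, and let the handles spring open, leaving the cracked nut on the seat. Crack it only with the nutcracker, and leave the things around it where they are.

Things in the scene. Friction and masses are not known exactly. Their poses are not given: they have to be found in the camera images.
- cracker: Two-handled nutcracker on a dark wooden base (125 x 112 x 8 mm) fixed to the worktop. Origin: on the worktop straight below the seat's centre. +x points from the red handles over the seat to the hinge pin, +y to the left handle, z up. Two steel arms (8 to 20 mm high) run from the pin round both sides of the seat to the red grips. Jaws stand left and right of the seat.
- seat (a point): Centre of the seat's flat pale-wood top (36 x 40 mm), 14 mm above the worktop; axes as the cracker's.
- pin (a point): Top of the upright brass hinge pin of both handles, 60 mm from the seat's centre along the cracker's +x, 25 mm above the worktop.
- jaw_left (a point): Middle of the left jaw's face. Jaws are upright plates 20 mm long, 15 to 42 mm above the worktop. Open, this face is 23 mm left of the seat's centre; the right jaw is a brass anvil on an adjusting screw, set differently each time (face 21 to 29 mm right of the centre) and staying put. Each jaw moves in about 0.45 mm per mm at its grip.
- grip_left (a point): Middle of the left red grip: an upright bar 72 mm long, 11 mm thick, 26 mm high (11 to 37 mm above the worktop). Open, it lies at x = -72, y = +28.5, z = 24 mm of the cracker and runs along x. Moves with the handle.
- grip_right (a point): Middle of the right red grip, mirror image of the left, at y = -28.5 mm when open; the two grips then measure 68 mm over their outer faces.
- handle_left (a joint): Closing angle of the left handle about the hinge pin: 0 open, 0.172 rad fully closed (grips touching, about 23 mm over their outer faces). A weak spring (about 1 N at the grip) opens it.
- handle_right (a joint): The same for the right handle. The two handles swing independently, so they centre themselves in a gripper that squeezes both.
- walnut: The walnut, pale brown, 36 mm long in its x, 33 mm wide in y, 33 mm high, about 75 g, lying on the worktop. Origin: centre of its underside. The seam lies in its y-z plane at x = 0; the shell halves face -x and +x. Gripped across y (flat sides, 32 mm) it bears any grip; the jaws must press along its x, either way round.
- walnut_shell (a joint): How far the shell halves are pressed together, in m: 0 whole. Resistance peaks at about 0.0005 (some 8 N at each grip), then the shell gives: resistance drops by half or more over the next mm, and it stays pressed in; beyond 0.001 it is cracked. From about 0.0025 on the kernel resists, and beyond 0.0035 (some 12 N at each grip) it is crushed. Grip opening where it gives: 32 to 52 mm, by the anvil.
- honey_jar: Bystander: honey jar with red lid, 58 x 62 x 86 mm. Origin under its centre.
- mug: Bystander: green and white mug, 78 x 116 x 101 mm. Origin under its centre.
- lemon: Bystander: lemon, 77 x 51 x 52 mm. Origin under its centre.
- spice: Bystander: spice jar with red lid, 45 x 45 x 106 mm. Origin under its centre.
There are look-alikes about, which are no part of the job. Several things have the shape of the walnut; the one meant has the colours described above.

How it is judged:
By the outcome, as a careful person would: the job done as asked, in the order asked, and still so for the second after the job is handed in, with the robot touching nothing.
It also fails if it takes over 48 s, if anything falls off the work surface, if the arm or the gripper's body presses on something with over 40 N, if the wrist force passes 120 N, or if a joint passes its speed limit or range.

## Working session

There is one attempt and no reset: what is moved stays moved. The work goes in short steps, Python scripts to look and compute and a tool call to move; the robot and the scene stay as the last step left them, time stands still between calls to the robot, and variables do not carry over. Pictures are saved under pics/ and viewed, at most 10 in all, crops included, and the job is handed in when it is done.

Besides the shell and the picture viewer there is one more tool, called after "Request:" in YAML: its name, and indented under it one key for each argument. arm_command: Moves the arm, as the interface text tells. Its arguments: {"type":"object","properties":{"increments":{"type":"array","items":{"type":"object","properties":{"x":{"type":"number"},"y":{"type":"number"},"z":{"type":"number"},"rx":{"type":"number"},"ry":{"type":"number"},"rz":{"type":"number"},"jaw":{"type":"number"}}}},"force":{"type":"number"}},"required":["increments"]}

```bash
mkdir -p pics; cat > h.py <<'E'
import numpy as np,cv2
from plant import r,eyes
def ray(m,u,v):
    T=np.array(m["world_to_cam"]);R=T[:3,:3];c=-R.T@T[:3,3]
    d=R.T@np.array([(u-m["cx"])/m["fx"],(v-m["cy"])/m["fy"],1]);return c,d
def onz(m,u,v,z):
    c,d=ray(m,u,v);return c+d*(z-c[2])/d[2]
def proj(m,p):
    T=np.array(m["world_to_cam"]);q=T[:3,:3]@np.array(p)+T[:3,3]
    return m["fx"]*q[0]/q[2]+m["cx"],m["fy"]*q[1]/q[2]+m["cy"]
def snap(n,f,s=1,box=None):
    im=eyes.capture(n);m=eyes.camera_model(n);cv2.imwrite('raw_'+f+'.png',im[:,:,::-1])
    np.save('m_'+f+'.npy',m,allow_pickle=True)
    return im,m
E
python3 - <<'E'
from h import *
a,m=snap('top','top0');b,m2=snap('scene','scene0')
cv2.imwrite('pics/top0.png',cv2.resize(a[:,:,::-1],(800,600)));cv2.imwrite('pics/scene0.png',cv2.resize(b[:,:,::-1],(800,600)))
for mm in(m,m2):print(ray(mm,256,192),mm["fx"])
print(r.get_obs())
E
```

```text
(array([0.40222688, 0.01925941, 1.34507803]), array([ 0.08809772, -0.02926428, -0.99579798])) 395.097468730758
(array([-0.19886898, -0.61307798,  0.57129773]), array([ 0.65835895,  0.5740292 , -0.48688203])) 393.45411848743225
{'time': 0.1, 'joints': array([-1.29948085,  0.42667523,  0.07386494,  1.60651531, -0.03407648,
        1.11078581, -0.06710886]), 'qd': array([-0.00042974, -0.00062793, -0.00183625, -0.00124944, -0.00053123,
        0.00134085,  0.0006493 ]), 'effort': array([ 7.86175020e-03, -9.51535606e+01,  3.77148449e+00, -4.64402139e+01,
        1.96920295e-02,  6.44828804e-03,  4.14664032e-05]), 'ee_pos': array([0.27563405, 0.61577663, 0.23068936]), 'ee_rot': array([-6.55540669e-05,  2.08878220e-01,  9.77941498e-01, -5.58370074e-04]), 'wrist_force': array([-0.42389804, -0.13934379,  0.55424885]), 'wrist_torque': array([-0.02486921,  0.08209288,  0.04665055]), 'gripper_force': 0.0, 'grip_width': 0.9998947270975148}
```

View pics/top0.png

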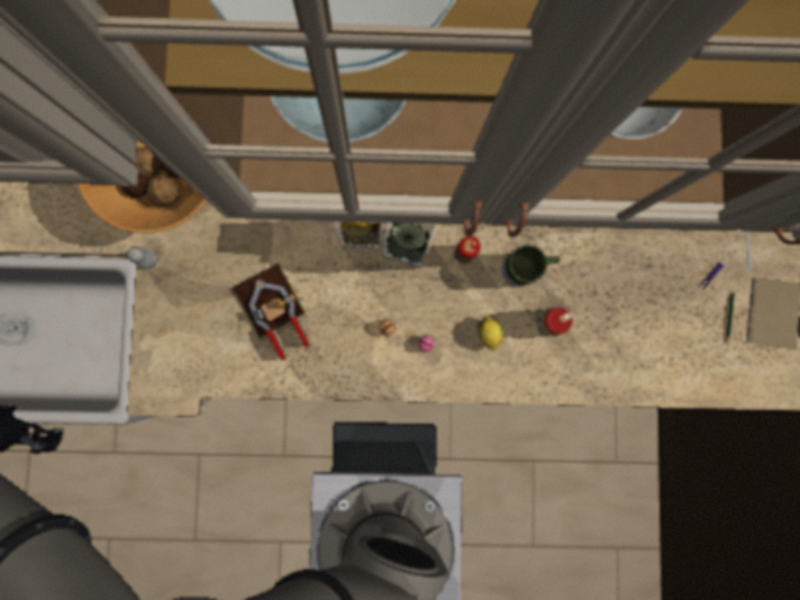

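View pics/scene0.png

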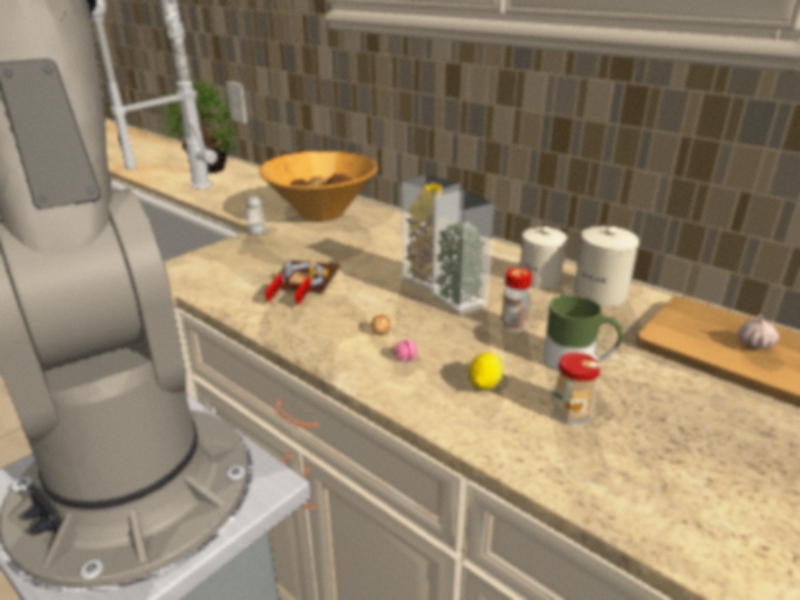

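Top view (800x600): the cracker is at (270,310), with its red grips at (275,343) and (299,330). Two things have the walnut's shape: pale brown at (388,327) and pink at (427,343). The brown one fits "pale brown". I'll confirm that in an enlarged crop and measure.

```bash
python3 - <<'E'
from h import *
a=cv2.imread('raw_top0.png');m=np.load('m_top0.npy',allow_pickle=True).item()
c=a[150:240,140:290];cv2.imwrite('pics/crop.png',cv2.resize(c,(800,480),interpolation=cv2.INTER_CUBIC))
hsv=cv2.cvtColor(a,cv2.COLOR_BGR2HSV)
red=(((hsv[...,0]<6)|(hsv[...,0]>174))&(hsv[...,1]>190)&(hsv[...,2]>90)).astype(np.uint8)
n,l,s,ce=cv2.connectedComponentsWithStats(red)
for i in range(1,n):
    if s[i,4]>8 and ce[i][0]<220:
        print('red',s[i],ce[i],onz(m,*ce[i],.03)); 
for nm,p,z in(('walnut',(388,327),.016),('pink',(427,343),.016),('seat',(273,311),.014),('pin',(290,297),.025),('lemon',(490,333),.026)):
    print(nm,onz(m,p[0]/1.5625,p[1]/1.5625,z))
E
```

```text
red [186 204  11  17  41] [191.04878049 211.58536585] [0.44831771 0.19482203 0.03      ]
red [171 212  11  17  47] [175.57446809 219.44680851] [0.42117942 0.24498494 0.03      ]
walnut [0.46087539 0.0048378  0.016     ]
pink [ 0.4283883  -0.07975408  0.016     ]
seat [0.48982002 0.25327991 0.014     ]
pin [0.51996534 0.2162359  0.025     ]
lemon [ 0.45252974 -0.2136193   0.026     ]
```

View pics/crop.png

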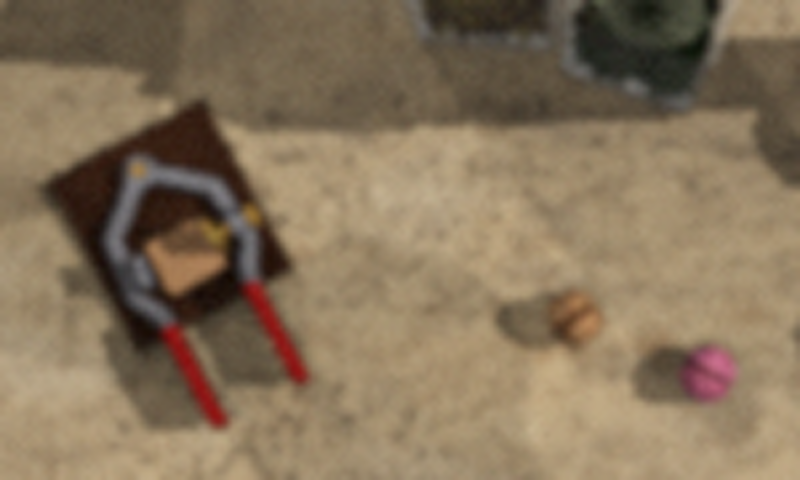

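The crop confirms it: the brown nut at (577,318) has a seam running lower-left to upper-right, about -34° in world. The pink one at (710,373) is a look-alike. In the cracker, the pin is at (140,168), the grips at (197,375) and (278,330), and the brass anvil on the right at (220,230). I'm moving above the walnut now.

Request:
arm_command:
  increments:
    - {"x":0.185,"y":-0.61,"z":-0.03,"rz":-1.75,"jaw":1}
    - {"x":0.185,"y":-0.61,"z":-0.03,"rz":-1.75,"jaw":1}
    - {"x":0.185,"y":-0.61,"z":-0.03,"rz":-1.75,"jaw":1}
    - {"x":0.185,"y":-0.61,"z":-0.03,"rz":-1.75,"jaw":1}
    - {"x":0.185,"y":-0.61,"z":-0.03,"rz":-1.75,"jaw":1}
    - {"x":0.185,"y":-0.61,"z":-0.03,"rz":-1.75,"jaw":1}
    - {"x":0.185,"y":-0.61,"z":-0.03,"rz":-1.75,"jaw":1}
    - {"x":0.185,"y":-0.61,"z":-0.03,"rz":-1.75,"jaw":1}
    - {"x":0.185,"y":-0.61,"z":-0.03,"rz":-1.75,"jaw":1}
    - {"x":0.185,"y":-0.61,"z":-0.03,"rz":-1.75,"jaw":1}
    - {"x":0.185,"y":-0.61,"z":-0.03,"rz":-1.75,"jaw":1}
    - {"x":0.185,"y":-0.61,"z":-0.03,"rz":-1.75,"jaw":1}
    - {"x":0.185,"y":-0.61,"z":-0.03,"rz":-1.75,"jaw":1}

```text
schema error: expected keys x, y, z, rx, ry, rz, jaw
```

```bash
python3 - <<'E'
from h import *
o=r.get_obs();print(o['time'],o['ee_pos'],o['ee_rot'],o['joints'])
a,m=snap('wrist','w1');cv2.imwrite('pics/w1.png',cv2.resize(a[:,:,::-1],(800,600)))
print(ray(m,256,192),proj(m,o['ee_pos']))
# cracker frame from top picture
mt=np.load('m_top0.npy',allow_pickle=True).item()
f=lambda u,v,z:onz(mt,140+u/5.333,150+v/5.333,z)
pin=f(140,168,.025);gm=(f(197,375,.037)+f(278,330,.037))/2
d=pin-gm;th=np.arctan2(d[1],d[0]);print(pin,gm,np.hypot(*d[:2]),np.degrees(th),'seat',pin[:2]-.06*np.array([np.cos(th),np.sin(th)]))
E
```

```text
0.1 [0.27563405 0.61577663 0.23068936] [-6.55540669e-05  2.08878220e-01  9.77941498e-01 -5.58370074e-04] [-1.29948085  0.42667523  0.07386494  1.60651531 -0.03407648  1.11078581
 -0.06710886]
(array([0.20535283, 0.64947745, 0.37267518]), array([ 0.27273102, -0.11587558, -0.9551508 ])) (np.float64(250.91221693853873), np.float64(247.8236457148181))
[0.54730054 0.28194376 0.025     ] [0.43275373 0.21474551 0.037     ] 0.1328027640485435 30.397780827615072 seat [0.49554854 0.25158374]
```

View pics/w1.png

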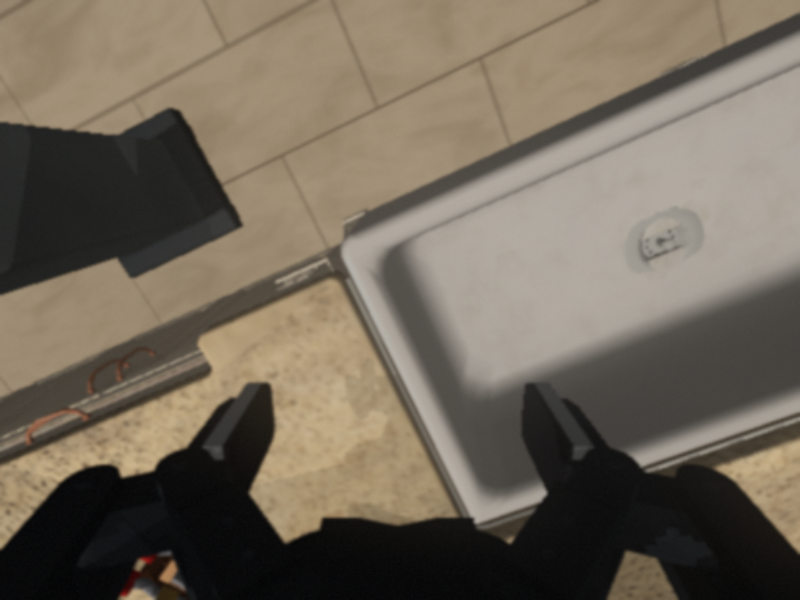

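The move was refused because every key is required. The picture shows the sink at the start pose.

Request:
arm_command:
  increments:
    - {"x":0.185,"y":-0.61,"z":-0.03,"rx":0,"ry":0,"rz":-1.75,"jaw":1}
    - {"x":0.185,"y":-0.61,"z":-0.03,"rx":0,"ry":0,"rz":-1.75,"jaw":1}
    - {"x":0.185,"y":-0.61,"z":-0.03,"rx":0,"ry":0,"rz":-1.75,"jaw":1}
    - {"x":0.185,"y":-0.61,"z":-0.03,"rx":0,"ry":0,"rz":-1.75,"jaw":1}
    - {"x":0.185,"y":-0.61,"z":-0.03,"rx":0,"ry":0,"rz":-1.75,"jaw":1}
    - {"x":0.185,"y":-0.61,"z":-0.03,"rx":0,"ry":0,"rz":-1.75,"jaw":1}
    - {"x":0.185,"y":-0.61,"z":-0.03,"rx":0,"ry":0,"rz":-1.75,"jaw":1}
    - {"x":0.185,"y":-0.61,"z":-0.03,"rx":0,"ry":0,"rz":-1.75,"jaw":1}
    - {"x":0.185,"y":-0.61,"z":-0.03,"rx":0,"ry":0,"rz":-1.75,"jaw":1}
    - {"x":0.185,"y":-0.61,"z":-0.03,"rx":0,"ry":0,"rz":-1.75,"jaw":1}
    - {"x":0.185,"y":-0.61,"z":-0.03,"rx":0,"ry":0,"rz":-1.75,"jaw":1}
    - {"x":0.185,"y":-0.61,"z":-0.03,"rx":0,"ry":0,"rz":-1.75,"jaw":1}
    - {"x":0.185,"y":-0.61,"z":-0.03,"rx":0,"ry":0,"rz":-1.75,"jaw":1}

```text
time: 1.78
ee_pos: [0.4605, 0.007, 0.2012]
ee_rot: [-0.0, 0.884, 0.467, -0.0]
wrist_force: [-0.2, 0.1, -0.6]
grip_width: 0.998
gripper_force: 0.0
```

```bash
python3 - <<'E'
from h import *
o=r.get_obs();print(o['time'],o['ee_pos'],o['ee_rot'],o['joints'])
a,m=snap('wrist','w2')
print(ray(m,256,192))
b=a[:,:,::-1]
p=proj(m,[.461,.005,.016]);print(p)
u,v=int(p[0]),int(p[1]);print(u,v)
x0=min(max(u-64,0),384);y0=min(max(v-48,0),288);print('crop',x0,y0)
cv2.imwrite('pics/w2.png',cv2.resize(b[y0:y0+96,x0:x0+128],(800,600),interpolation=cv2.INTER_CUBIC))
E
```

```text
1.775 [0.46049873 0.00703614 0.2012276 ] [-1.64592688e-04  8.84213914e-01  4.67082136e-01 -8.02799214e-05] [-0.77800283  0.11019169  0.67802535  2.13188674 -0.086733    0.92583327
 -0.64952419]
(array([0.50501743, 0.07318025, 0.34317473]), array([-0.16021906, -0.24744611, -0.95562685]))
(np.float64(255.734338838886), np.float64(176.59548241864073))
255 176
crop 191 128
```

View pics/w2.png

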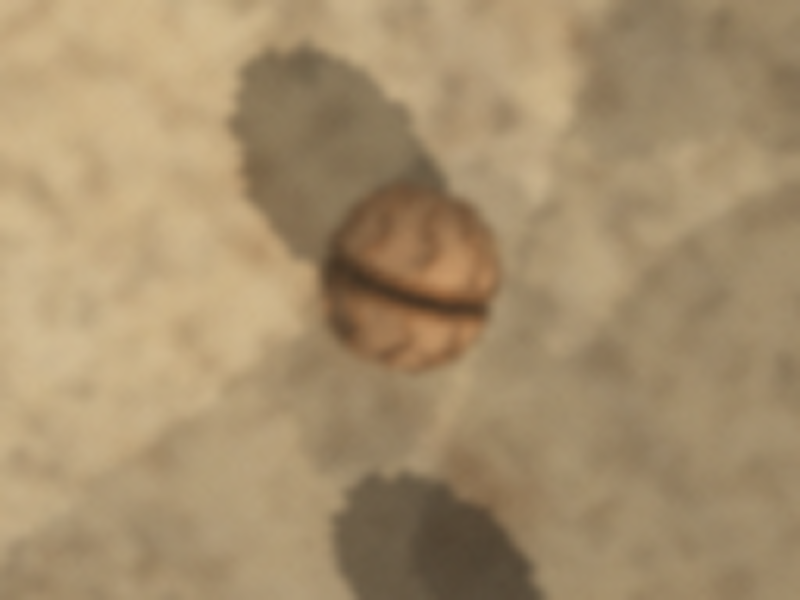

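The crop shows the walnut centred at about (412,278), with the seam from (328,272) to (490,312).

```bash
python3 - <<'E'
from h import *
m=np.load('m_w2.npy',allow_pickle=True).item()
f=lambda u,v,z:onz(m,191+u/6.25,128+v/6.25,z)
a,b=f(328,272,.019),f(490,312,.019);d=b-a
print('centre',f(412,278,.0165),'left/right mid',(a+b)/2,np.hypot(*d[:2]),'seam deg',np.degrees(np.arctan2(d[1],d[0])))
R=2*np.arctan2(.467082,.884214);print('tool y deg',np.degrees(R)-90)
t=f(402,297,.033);print('seam top',t)
E
```

```text
centre [0.46515919 0.00855501 0.0165    ] left/right mid [0.46346375 0.00703223 0.019     ] 0.03244064119077251 seam deg -48.50601423740565
tool y deg -34.30990188848696
seam top [0.4636113  0.00987571 0.033     ]
```

Request:
arm_command:
  increments:
    - {"x":0.004,"y":0.0015,"z":-0.05,"rx":0,"ry":0,"rz":-0.245,"jaw":1}
    - {"x":0.004,"y":0.0015,"z":-0.1,"rx":0,"ry":0,"rz":-0.245,"jaw":1}
    - {"x":0.004,"y":0.0015,"z":-0.15,"rx":0,"ry":0,"rz":-0.245,"jaw":1}
    - {"x":0.004,"y":0.0015,"z":-0.185,"rx":0,"ry":0,"rz":-0.245,"jaw":1}
    - {"x":0.004,"y":0.0015,"z":-0.196,"rx":0,"ry":0,"rz":-0.245,"jaw":1}
    - {"x":0.004,"y":0.0015,"z":-0.196,"rx":0,"ry":0,"rz":-0.245,"jaw":1}
    - {"x":0.004,"y":0.0015,"z":-0.196,"rx":0,"ry":0,"rz":-0.245,"jaw":-1}
    - {"x":0.004,"y":0.0015,"z":-0.196,"rx":0,"ry":0,"rz":-0.245,"jaw":-1}
    - {"x":0.004,"y":0.0015,"z":-0.196,"rx":0,"ry":0,"rz":-0.245,"jaw":-1}
    - {"x":0.004,"y":0.0015,"z":-0.196,"rx":0,"ry":0,"rz":-0.245,"jaw":-1}
    - {"x":0.004,"y":0.0015,"z":-0.196,"rx":0,"ry":0,"rz":-0.245,"jaw":-1}
    - {"x":0.004,"y":0.0015,"z":-0.196,"rx":0,"ry":0,"rz":-0.245,"jaw":-1}
  force: 30

```text
time: 3.32
ee_pos: [0.4651, 0.0079, 0.006]
ee_rot: [-0.0, 0.935, 0.355, 0.001]
wrist_force: [-3.8, 2.5, 15.5]
grip_width: 0.368
gripper_force: 31.0
```

Request:
arm_command:
  increments:
    - {"x":0,"y":0,"z":0.03,"rx":0,"ry":0,"rz":0,"jaw":-1}
    - {"x":0.0,"y":0.02,"z":0.08,"rx":0,"ry":0,"rz":0.15,"jaw":-1}
    - {"x":0.005,"y":0.287,"z":0.195,"rx":0,"ry":0,"rz":1.38,"jaw":-1}
    - {"x":0.005,"y":0.287,"z":0.195,"rx":0,"ry":0,"rz":1.38,"jaw":-1}
    - {"x":0.005,"y":0.287,"z":0.195,"rx":0,"ry":0,"rz":1.38,"jaw":-1}
    - {"x":0.005,"y":0.287,"z":0.195,"rx":0,"ry":0,"rz":1.38,"jaw":-1}
    - {"x":0.005,"y":0.287,"z":0.195,"rx":0,"ry":0,"rz":1.38,"jaw":-1}
    - {"x":0.005,"y":0.287,"z":0.195,"rx":0,"ry":0,"rz":1.38,"jaw":-1}
    - {"x":0.005,"y":0.287,"z":0.195,"rx":0,"ry":0,"rz":1.38,"jaw":-1}
    - {"x":0.005,"y":0.287,"z":0.195,"rx":0,"ry":0,"rz":1.38,"jaw":-1}
    - {"x":0.005,"y":0.287,"z":0.195,"rx":0,"ry":0,"rz":1.38,"jaw":-1}
    - {"x":0.005,"y":0.287,"z":0.195,"rx":0,"ry":0,"rz":1.38,"jaw":-1}

```text
time: 4.82
ee_pos: [0.4697, 0.2945, 0.2003]
ee_rot: [-0.0, 0.496, 0.868, -0.0]
wrist_force: [0.3, -1.1, -1.3]
grip_width: 0.365
gripper_force: 30.6
```

```bash
python3 - <<'E'
from h import *
o=r.get_obs();print(o['time'],o['ee_pos'],o['ee_rot'],o['joints'],o['grip_width'])
a,m=snap('wrist','w3')
print(ray(m,256,192))
cv2.imwrite('pics/w3.png',cv2.resize(a[:,:,::-1],(800,600),interpolation=cv2.INTER_CUBIC))
E
```

```text
4.825 [0.46970423 0.29448695 0.2003117 ] [-1.40194601e-05  4.95785557e-01  8.68444977e-01 -5.43133626e-05] [-0.95805584  0.26896833  0.33639146  1.92668492 -0.10702138  0.96315721
 -0.03832358] 0.3649517148996315
(array([0.43080976, 0.3632502 , 0.34221258]), array([ 0.15661694, -0.25115547, -0.95525624]))
```

View pics/w3.png

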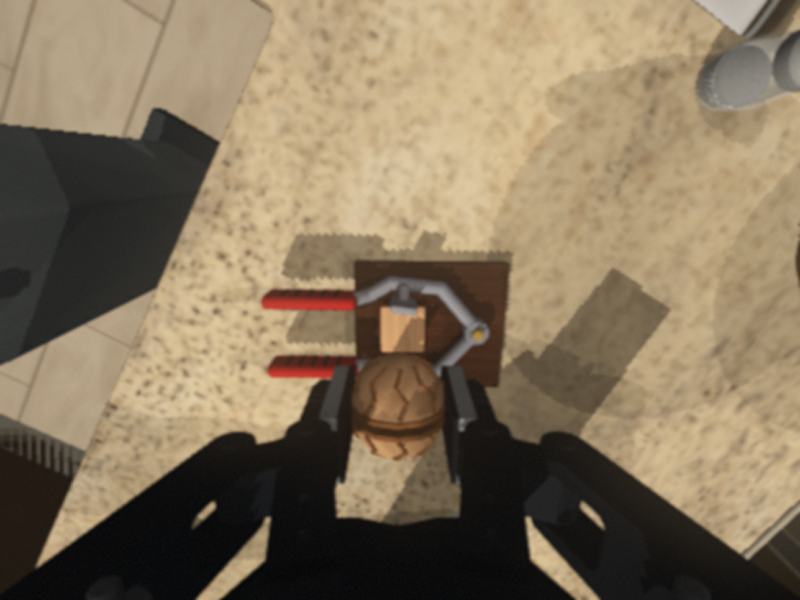

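The picture shows the nut held with its seam along the closing line. The pin top is at (479,333), the seat's far edge runs (382,307) to (425,308), the grip tops run (265,293) to (355,292) and (270,361) to (362,360), and the base's far edge runs (357,261) to (510,262).

```bash
python3 - <<'E'
from h import *
m=np.load('m_w3.npy',allow_pickle=True).item()
f=lambda u,v,z:onz(m,u/1.5625,v/1.5625,z)[:2]
ang=lambda a,b:np.degrees(np.arctan2(*(b-a)[::-1]))
pin=f(479,333,.025)
b1,b2,b3=f(357,261,.008),f(510,262,.008),f(497,386,.008)
print('base',ang(b1,b2),np.linalg.norm(b2-b1),ang(b3,b2)-90)
g1,g2,g3,g4=f(265,293,.037),f(355,292,.037),f(270,361,.037),f(362,360,.037)
print('grips',ang(g1,g2),ang(g3,g4),np.linalg.norm(g2-g1),ang((g1+g3)/2,pin))
s1,s2=f(382,307,.014),f(425,308,.014);print('seat edge',ang(s1,s2),np.linalg.norm(s2-s1))
for th in(30,31,ang(b1,b2)):
    t=np.radians(th);X=np.array([np.cos(t),np.sin(t)]);Y=np.array([-X[1],X[0]])
    S=pin-.06*X;print(th,'seat from pin',S,'from edge',(s1+s2)/2-.02*Y,'gripmid in frame',[((g1+g2)/2-S)@X,((g1+g2)/2-S)@Y,((g3+g4)/2-S)@Y])
print('toolY',np.degrees(2*np.arctan2(.868445,.495786))-90)
# held nut: centre
print('nut',f(397,405,.2+.011),f(397,423,.215))
print('jawL face px->',f(404,313,.03),f(404,313,.015))
E
```

```text
base 30.18091385026495 0.12145929317453208 29.260073978871873
grips 31.22107164483732 31.23345762162614 0.06675330138388645 27.427836497633898
seat edge 29.154903743592136 0.03468012165822837
30 seat from pin [0.49890255 0.25815449] from edge [0.50028694 0.25563085] gripmid in frame [np.float64(-0.06999674358601259), np.float64(0.0357157865582396), np.float64(-0.019520239417377794)]
31 seat from pin [0.49943404 0.25725221] from edge [0.5005877  0.25580801] gripmid in frame [np.float64(-0.0693536180290694), np.float64(0.03797910287553993), np.float64(-0.01728004866000324)]
30.18091385026495 seat from pin [0.49899754 0.25799057] from edge [0.50034158 0.25566251] gripmid in frame [np.float64(-0.06988332162678247), np.float64(0.03612607805498701), np.float64(-0.019115378558060246)]
toolY 30.556828703888186
nut [0.47092303 0.29535959] [0.47325438 0.29140996]
jawL face px-> [0.48999773 0.2737171 ] [0.49284136 0.26941555]
```

```bash
python3 - <<'E'
from h import *
m=np.load('m_w3.npy',allow_pickle=True).item();a=cv2.imread('raw_w3.png')
f=lambda u,v,z:onz(m,u,v,z)[:2]
hsv=cv2.cvtColor(a,cv2.COLOR_BGR2HSV)
red=(((hsv[...,0]<7)|(hsv[...,0]>173))&(hsv[...,1]>150)&(hsv[...,2]>60))
S0=np.array([.4997,.2568]);t=np.radians(30.3);X=np.array([np.cos(t),np.sin(t)]);Y=np.array([-X[1],X[0]])
lo=[];P=[]
for nm,(r0,r1),c in(('L',(180,207),range(178,222,4)),('R',(222,248),range(178,222,4))):
    q=[]
    for u in c:
        v=np.where(red[r0:r1,u])[0]+r0
        q.append((u,v.min(),v.max()+1))
    q=np.array(q,float);print(nm,q[:,1].round(),q[:,2])
    e=np.array([f(u-.0,v-.5,.037) for u,_,v in q])-S0
    k=np.polyfit(e@X,e@Y,1);print(nm,'inner top edge y',(e@Y).mean(),'(exp 23/-34)','slope deg',np.degrees(k[0]))
print('base y',(f(433/1.5625,261.5/1.5625,.008)-S0)@Y,'pin',[(f(479/1.5625,333/1.5625,.025)-S0)@k for k in(X,Y)],'seat',(f(403/1.5625,307.5/1.5625,.014)-S0)@Y)
c=a[180:232,225:325];cv2.imwrite('pics/w3c.png',cv2.resize(c,(800,416),interpolation=cv2.INTER_CUBIC))
E
```

```text
L [188. 189. 188. 189. 187. 190. 187. 190. 187. 190. 187.] [198. 198. 198. 198. 198. 198. 198. 199. 198. 199. 199.]
L inner top edge y 0.02474269318315622 (exp 23/-34) slope deg -1.2541049541270295
R [230. 229. 232. 229. 232. 229. 231. 230. 230. 229. 230.] [241. 241. 241. 241. 241. 241. 241. 242. 242. 233. 233.]
R inner top edge y -0.02912489654478057 (exp 23/-34) slope deg 9.87677951866902
base y 0.055256288528630675 pin [np.float64(0.05999404355051679), np.float64(0.001257636301942887)] seat 0.018692492551155536
```

View pics/w3c.png

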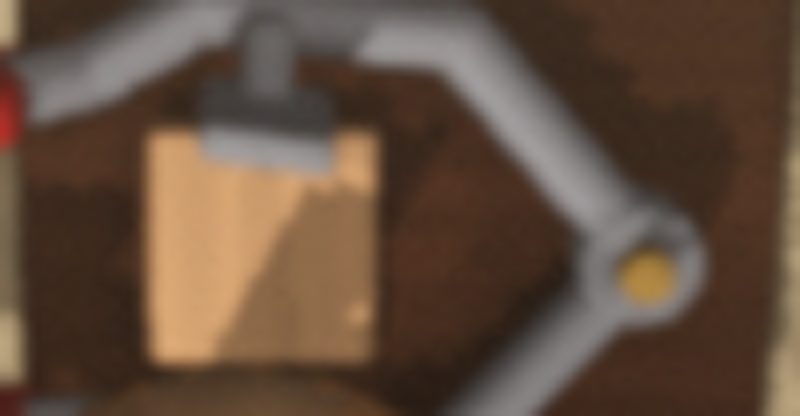

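The crop shows the whole seat, with corners (147,130), (380,130), (150,364) and (374,364). The brass pin dot is at (648,275), and the left jaw hangs over the seat's far edge.

```bash
python3 - <<'E'
from h import *
m=np.load('m_w3.npy',allow_pickle=True).item();a=cv2.imread('raw_w3.png')
f=lambda u,v,z:onz(m,u,v,z)[:2]
g=lambda u,v,z:f(225+u/8,180+v/8,z)
t=np.radians(30.3);X=np.array([np.cos(t),np.sin(t)]);Y=np.array([-X[1],X[0]])
c=[g(147,130,.014),g(380,130,.014),g(374,364,.014),g(150,364,.014)]
S=np.mean(c,0);print('seat',S,[(p-S)@X for p in c],[(p-S)@Y for p in c]);p=g(648,275,.025);print('pin->seat',p-.06*X,(p-S)@X,(p-S)@Y)
T=np.array([.4697,.2945])
n=a[222:300,215:295]
# darkest row per column = seam
gr=cv2.GaussianBlur(cv2.cvtColor(a,cv2.COLOR_BGR2GRAY),(3,3),0)
for u in range(230,282,6):
    v=262+np.argmin(gr[262:282,u]);q=f(u,v,.2+.027)-T;q2=f(u,v,.2+.0105)-T;print(u,v,gr[v,u],'top z',(q@X*1e3).round(1),(q@Y*1e3).round(1),'mid z',(q2@X*1e3).round(1),(q2@Y*1e3).round(1))
E
```

```text
seat [0.49974476 0.25609434] [np.float64(-0.018386652611832626), np.float64(0.018276859955193018), np.float64(0.01830185676515043), np.float64(-0.018192064108510732)] [np.float64(0.019970966192335078), np.float64(0.020135567335573885), np.float64(-0.019972968531244122), np.float64(-0.0201335649966648)]
pin->seat [0.49939606 0.25613677] 0.05972034196700736 0.00021256322016947635
230 270 42 top z -10.2 3.8 mid z -11.8 -7.0
236 274 48 top z -7.3 1.5 mid z -8.5 -9.6
242 276 45 top z -4.4 0.4 mid z -5.2 -10.8
248 276 45 top z -1.5 0.4 mid z -1.8 -10.8
254 277 44 top z 1.4 -0.1 mid z 1.5 -11.4
260 276 44 top z 4.4 0.5 mid z 4.8 -10.8
266 276 41 top z 7.3 0.5 mid z 8.2 -10.8
272 274 40 top z 10.2 1.6 mid z 11.5 -9.5
278 271 43 top z 13.1 3.3 mid z 14.8 -7.5
```

Request:
arm_command:
  increments:
    - {"x":0.03,"y":-0.0385,"z":-0.02,"rx":0,"ry":0,"rz":-0.004,"jaw":-1}
    - {"x":0.03,"y":-0.0385,"z":-0.07,"rx":0,"ry":0,"rz":-0.004,"jaw":-1}
    - {"x":0.03,"y":-0.0385,"z":-0.12,"rx":0,"ry":0,"rz":-0.004,"jaw":-1}
    - {"x":0.03,"y":-0.0385,"z":-0.15,"rx":0,"ry":0,"rz":-0.004,"jaw":-1}
    - {"x":0.03,"y":-0.0385,"z":-0.165,"rx":0,"ry":0,"rz":-0.004,"jaw":-1}
    - {"x":0.03,"y":-0.0385,"z":-0.174,"rx":0,"ry":0,"rz":-0.004,"jaw":-1}
    - {"x":0.03,"y":-0.0385,"z":-0.178,"rx":0,"ry":0,"rz":-0.004,"jaw":-1}
    - {"x":0.03,"y":-0.0385,"z":-0.178,"rx":0,"ry":0,"rz":-0.004,"jaw":-1}

```text
time: 5.88
ee_pos: [0.5001, 0.2563, 0.0229]
ee_rot: [0.0, 0.497, 0.868, 0.0]
wrist_force: [0.3, -0.5, -0.5]
grip_width: 0.364
gripper_force: 30.5
```

```bash
python3 - <<'E'
from h import *
a,m=snap('wrist','w4')
cv2.imwrite('pics/w4.png',cv2.resize(a[90:330,90:410,::-1],(800,600),interpolation=cv2.INTER_CUBIC))
print(r.get_obs()['wrist_force'])
E
```

```text
[-1.10041933  0.34048411 -0.89298267]
```

View pics/w4.png

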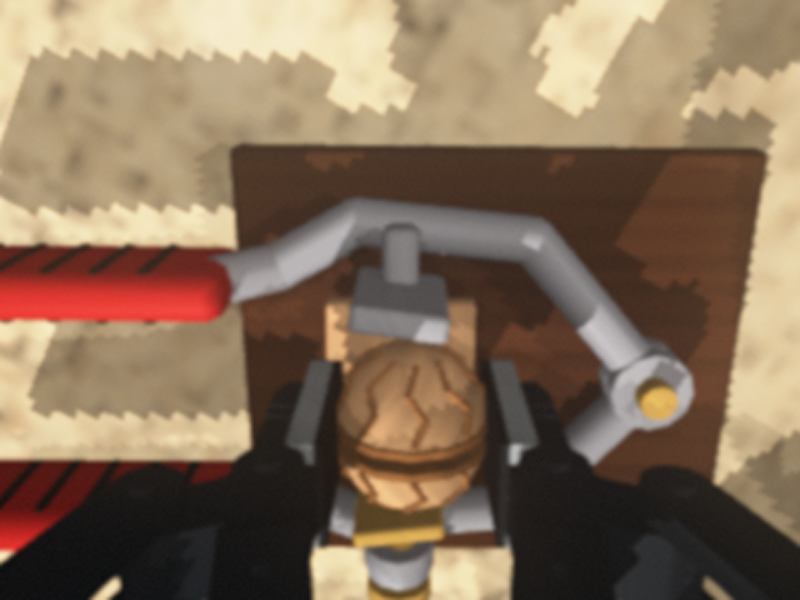

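The nut sits between the jaws. The left jaw's inner top edge is at (400,335) and the anvil's at about (400,512). I'm checking clearances.

```bash
python3 - <<'E'
from h import *
m=np.load('m_w4.npy',allow_pickle=True).item()
f=lambda u,v,z:onz(m,90+u/2.5,90+v/2.5,z)[:2]
t=np.radians(30.3);X=np.array([np.cos(t),np.sin(t)]);Y=np.array([-X[1],X[0]]);S=np.array([.4997,.2561])
for p in((400,337,.042),(400,510,.042),(655,400,.025),(412,467,.050)):print(((f(*p)-S)@X*1e3).round(1),((f(*p)-S)@Y*1e3).round(1))
E
```

```text
-0.1 24.1
-0.2 -16.0
58.1 0.9
2.3 0.2
```

Request:
arm_command:
  increments:
    - {"x":0,"y":0,"z":-0.0015,"rx":0,"ry":0,"rz":0,"jaw":-1}
    - {"x":0,"y":0,"z":-0.0025,"rx":0,"ry":0,"rz":0,"jaw":-1}
    - {"x":0,"y":0,"z":-0.0025,"rx":0,"ry":0,"rz":0,"jaw":-1}

```text
time: 6.3
ee_pos: [0.4999, 0.2562, 0.0201]
ee_rot: [0.0, 0.497, 0.868, 0.0]
wrist_force: [-2.0, -0.1, 4.8]
grip_width: 0.367
gripper_force: 31.2
```

Request:
arm_command:
  increments:
    - {"x":0,"y":0,"z":0,"rx":0,"ry":0,"rz":0,"jaw":0.0}
    - {"x":0,"y":0,"z":0,"rx":0,"ry":0,"rz":0,"jaw":0.15}
    - {"x":0,"y":0,"z":0,"rx":0,"ry":0,"rz":0,"jaw":0.15}
    - {"x":0,"y":0,"z":0,"rx":0,"ry":0,"rz":0,"jaw":0.15}
    - {"x":0,"y":0,"z":0.02,"rx":0,"ry":0,"rz":0,"jaw":0.15}
    - {"x":0,"y":0,"z":0.05,"rx":0,"ry":0,"rz":0,"jaw":0.15}
    - {"x":0,"y":0,"z":0.1,"rx":0,"ry":0,"rz":0,"jaw":0.15}
    - {"x":0,"y":0,"z":0.14,"rx":0,"ry":0,"rz":0,"jaw":1}
    - {"x":0,"y":0,"z":0.14,"rx":0,"ry":0,"rz":0,"jaw":1}

```text
time: 7.42
ee_pos: [0.5011, 0.2569, 0.1627]
ee_rot: [0.001, 0.497, 0.868, 0.002]
wrist_force: [-0.5, 1.1, -0.6]
grip_width: 0.972
gripper_force: 0.0
```

```bash
python3 - <<'E'
from h import *
o=r.get_obs();print(o['ee_pos'],o['joints'],o['grip_width'])
a,m=snap('wrist','w5')
cv2.imwrite('pics/w5.png',cv2.resize(a[90:330,90:410,::-1],(800,600),interpolation=cv2.INTER_CUBIC))
E
```

```text
[0.50112522 0.25690405 0.16272079] [-0.88133487  0.32903883  0.35843979  1.94708387 -0.14807572  0.88537012
  0.08372953] 0.9718233236724665
```

View pics/w5.png

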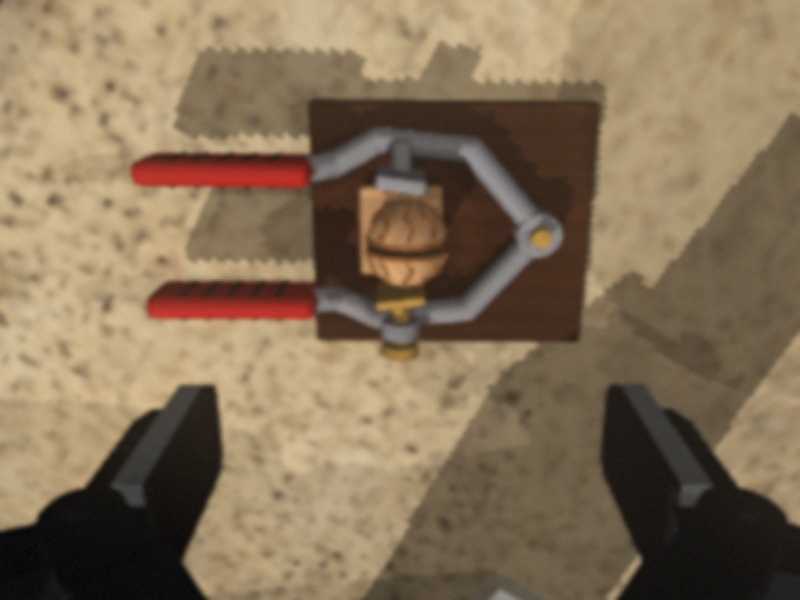

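The nut is released and sits on the seat between the jaws, with its seam along the cracker's x. The grips lie at (222,172) and (232,302). I'm moving over them, turned 90°.

Request:
arm_command:
  increments:
    - {"x":-0.0625,"y":-0.0365,"z":0,"rx":0,"ry":0,"rz":1.57,"jaw":1}
    - {"x":-0.0625,"y":-0.0365,"z":0,"rx":0,"ry":0,"rz":1.57,"jaw":1}
    - {"x":-0.0625,"y":-0.0365,"z":0,"rx":0,"ry":0,"rz":1.57,"jaw":1}
    - {"x":-0.0625,"y":-0.0365,"z":0,"rx":0,"ry":0,"rz":1.57,"jaw":1}
    - {"x":-0.0625,"y":-0.0365,"z":0,"rx":0,"ry":0,"rz":1.57,"jaw":1}
    - {"x":-0.0625,"y":-0.0365,"z":0,"rx":0,"ry":0,"rz":1.57,"jaw":1}
    - {"x":-0.0625,"y":-0.0365,"z":0,"rx":0,"ry":0,"rz":1.57,"jaw":1}
    - {"x":-0.0625,"y":-0.0365,"z":0,"rx":0,"ry":0,"rz":1.57,"jaw":1}
    - {"x":-0.0625,"y":-0.0365,"z":0,"rx":0,"ry":0,"rz":1.57,"jaw":1}
    - {"x":-0.0625,"y":-0.0365,"z":-0.03,"rx":0,"ry":0,"rz":1.57,"jaw":1}
    - {"x":-0.0625,"y":-0.0365,"z":-0.06,"rx":0,"ry":0,"rz":1.57,"jaw":1}
    - {"x":-0.0625,"y":-0.0365,"z":-0.06,"rx":0,"ry":0,"rz":1.57,"jaw":1}

```text
time: 8.98
ee_pos: [0.4355, 0.2184, 0.0973]
ee_rot: [-0.003, -0.262, 0.965, -0.001]
wrist_force: [0.5, 0.3, 0.9]
grip_width: 1.005
gripper_force: 0.0
```

```bash
python3 - <<'E'
from h import *
o=r.get_obs();print(o['ee_pos'],o['ee_rot'],o['joints'],o['grip_width'])
a,m=snap('wrist','w6')
cv2.imwrite('pics/w6.png',cv2.resize(a[:,:,::-1],(800,600),interpolation=cv2.INTER_CUBIC))
t=np.radians(30.3);X=np.array([np.cos(t),np.sin(t)]);Y=np.array([-X[1],X[0]]);S=np.array([.4997,.2561])
q=o['ee_pos'][:2]-S;print('TCP in cracker',q@X,q@Y)
h=cv2.cvtColor(a,cv2.COLOR_RGB2HSV);red=(((h[...,0]<7)|(h[...,0]>173))&(h[...,1]>150)&(h[...,2]>50)).astype(np.uint8)
n,l,s,c=cv2.connectedComponentsWithStats(red)
for i in range(1,n):
    if s[i,4]>300:
        print(s[i],c[i])
for v in(150,180,210,240):
    u=np.where(red[v])[0]
    if len(u):
        sp=np.split(u,np.where(np.diff(u)>5)[0]+1);print(v,[(w[0],w[-1],((onz(m,w[0],v,.037)[:2]-S)@Y*1e3).round(1),((onz(m,w[-1]+1,v,.037)[:2]-S)@Y*1e3).round(1),((onz(m,w[0],v,.037)[:2]-S)@X*1e3).round(0)) for w in sp])
E
```

```text
[0.43545755 0.21842706 0.09733288] [-2.61032110e-03 -2.61967935e-01  9.65072589e-01 -9.40861503e-04] [-0.68932393  0.30343517  0.10730303  2.14024523 -0.04915338  0.70570029
  1.55163545] 1.004501479661224
TCP in cracker -0.07447368130369983 -0.00011456190889914237
[ 211  162   17   87 1161] [218.41171404 206.36003445]
[ 279  162   19   87 1243] [288.53660499 205.88495575]
180 [(np.int64(211), np.int64(224), np.float64(-32.3), np.float64(-21.6), np.float64(-96.0)), (np.int64(283), np.int64(297), np.float64(22.9), np.float64(34.4), np.float64(-96.0))]
210 [(np.int64(212), np.int64(225), np.float64(-32.7), np.float64(-21.5), np.float64(-72.0)), (np.int64(282), np.int64(295), np.float64(22.9), np.float64(34.0), np.float64(-72.0))]
240 [(np.int64(212), np.int64(226), np.float64(-33.8), np.float64(-21.5), np.float64(-45.0)), (np.int64(280), np.int64(294), np.float64(22.1), np.float64(34.5), np.float64(-46.0))]
```

Request:
arm_command:
  increments:
    - {"x":0,"y":0,"z":-0.04,"rx":0,"ry":0,"rz":0,"jaw":1}
    - {"x":0,"y":0,"z":-0.06,"rx":0,"ry":0,"rz":0,"jaw":1}
    - {"x":0,"y":0,"z":-0.075,"rx":0,"ry":0,"rz":0,"jaw":1}
    - {"x":0,"y":0,"z":-0.088,"rx":0,"ry":0,"rz":0,"jaw":1}
    - {"x":0,"y":0,"z":-0.09,"rx":0,"ry":0,"rz":0,"jaw":1}
    - {"x":0,"y":0,"z":-0.09,"rx":0,"ry":0,"rz":0,"jaw":1}
    - {"x":0,"y":0,"z":-0.09,"rx":0,"ry":0,"rz":0,"jaw":0.65}
    - {"x":0,"y":0,"z":-0.09,"rx":0,"ry":0,"rz":0,"jaw":0.5}
    - {"x":0,"y":0,"z":-0.09,"rx":0,"ry":0,"rz":0,"jaw":0.5}
    - {"x":0,"y":0,"z":-0.09,"rx":0,"ry":0,"rz":0,"jaw":0.5}
  force: 40

```text
time: 10.28
ee_pos: [0.4374, 0.2197, 0.01]
ee_rot: [0.0, -0.262, 0.965, 0.0]
wrist_force: [0.3, 0.6, 1.6]
grip_width: 0.748
gripper_force: 0.8
```

Request:
arm_command:
  increments:
    - {"x":0,"y":0,"z":0,"rx":0,"ry":0,"rz":0,"jaw":0.4}
    - {"x":0,"y":0,"z":0,"rx":0,"ry":0,"rz":0,"jaw":0.32}
    - {"x":0,"y":0,"z":0,"rx":0,"ry":0,"rz":0,"jaw":0.28}
    - {"x":0,"y":0,"z":0,"rx":0,"ry":0,"rz":0,"jaw":0.28}

```text
time: 10.78
ee_pos: [0.4371, 0.2195, 0.0098]
ee_rot: [-0.0, -0.262, 0.965, -0.0]
wrist_force: [0.1, -1.3, 1.5]
grip_width: 0.64
gripper_force: 1.2
```

Request:
arm_command:
  increments:
    - {"x":0,"y":0,"z":0,"rx":0,"ry":0,"rz":0,"jaw":0.25}
    - {"x":0,"y":0,"z":0,"rx":0,"ry":0,"rz":0,"jaw":0.25}

```text
time: 11.02
ee_pos: [0.4371, 0.2195, 0.0098]
ee_rot: [-0.0, -0.262, 0.965, -0.0]
wrist_force: [-1.6, -0.6, 3.6]
grip_width: 0.628
gripper_force: 3.3
```

Request:
arm_command:
  increments:
    - {"x":0,"y":0,"z":0,"rx":0,"ry":0,"rz":0,"jaw":0.22}
    - {"x":0,"y":0,"z":0,"rx":0,"ry":0,"rz":0,"jaw":0.22}

```text
time: 11.28
ee_pos: [0.437, 0.2195, 0.0099]
ee_rot: [-0.0, -0.262, 0.965, -0.0]
wrist_force: [-4.1, -1.1, 7.1]
grip_width: 0.612
gripper_force: 7.1
```

Request:
arm_command:
  increments:
    - {"x":0,"y":0,"z":0,"rx":0,"ry":0,"rz":0,"jaw":0.21}
    - {"x":0,"y":0,"z":0,"rx":0,"ry":0,"rz":0,"jaw":0.21}

```text
time: 11.52
ee_pos: [0.437, 0.2195, 0.0099]
ee_rot: [-0.0, -0.262, 0.965, -0.0]
wrist_force: [-2.7, -1.6, 10.0]
grip_width: 0.607
gripper_force: 8.6
```

Request:
arm_command:
  increments:
    - {"x":0,"y":0,"z":0,"rx":0,"ry":0,"rz":0,"jaw":0.2}
    - {"x":0,"y":0,"z":0,"rx":0,"ry":0,"rz":0,"jaw":0.2}

```text
time: 11.78
ee_pos: [0.437, 0.2195, 0.01]
ee_rot: [-0.0, -0.262, 0.965, -0.0]
wrist_force: [-3.9, -2.6, 10.6]
grip_width: 0.605
gripper_force: 10.2
```

Request:
arm_command:
  increments:
    - {"x":0,"y":0,"z":0,"rx":0,"ry":0,"rz":0,"jaw":0.19}
    - {"x":0,"y":0,"z":0,"rx":0,"ry":0,"rz":0,"jaw":0.19}

```text
time: 12.02
ee_pos: [0.437, 0.2195, 0.01]
ee_rot: [-0.0, -0.262, 0.965, -0.0]
wrist_force: [-3.6, -2.0, 9.9]
grip_width: 0.6
gripper_force: 6.5
```

Request:
arm_command:
  increments:
    - {"x":0,"y":0,"z":0,"rx":0,"ry":0,"rz":0,"jaw":0.18}
    - {"x":0,"y":0,"z":0,"rx":0,"ry":0,"rz":0,"jaw":0.18}

```text
time: 12.28
ee_pos: [0.437, 0.2195, 0.0099]
ee_rot: [-0.0, -0.262, 0.965, -0.0]
wrist_force: [-4.5, -2.1, 9.2]
grip_width: 0.588
gripper_force: 5.6
```

Request:
arm_command:
  increments:
    - {"x":0,"y":0,"z":0,"rx":0,"ry":0,"rz":0,"jaw":0.17}
    - {"x":0,"y":0,"z":0,"rx":0,"ry":0,"rz":0,"jaw":0.17}

```text
time: 12.52
ee_pos: [0.437, 0.2195, 0.0099]
ee_rot: [-0.0, -0.262, 0.965, -0.0]
wrist_force: [-3.0, -1.2, 7.1]
grip_width: 0.584
gripper_force: 4.9
```

Request:
arm_command:
  increments:
    - {"x":0,"y":0,"z":0,"rx":0,"ry":0,"rz":0,"jaw":0.16}
    - {"x":0,"y":0,"z":0,"rx":0,"ry":0,"rz":0,"jaw":0.16}

```text
time: 12.78
ee_pos: [0.437, 0.2195, 0.0098]
ee_rot: [-0.0, -0.262, 0.965, -0.0]
wrist_force: [-2.5, -1.3, 6.1]
grip_width: 0.583
gripper_force: 4.4
```

Request:
arm_command:
  increments:
    - {"x":0,"y":0,"z":0,"rx":0,"ry":0,"rz":0,"jaw":0.15}
    - {"x":0,"y":0,"z":0,"rx":0,"ry":0,"rz":0,"jaw":0.15}

```text
time: 13.02
ee_pos: [0.437, 0.2194, 0.0098]
ee_rot: [-0.0, -0.262, 0.965, -0.0]
wrist_force: [-3.1, -1.6, 6.8]
grip_width: 0.574
gripper_force: 4.1
```

The shell has given: the force fell from 10.2 to 4.1 N and there is no kernel rise yet. I'll open and withdraw.

Request:
arm_command:
  increments:
    - {"x":0,"y":0,"z":0,"rx":0,"ry":0,"rz":0,"jaw":0.3}
    - {"x":0,"y":0,"z":0,"rx":0,"ry":0,"rz":0,"jaw":0.45}
    - {"x":0,"y":0,"z":0,"rx":0,"ry":0,"rz":0,"jaw":0.6}
    - {"x":0,"y":0,"z":0,"rx":0,"ry":0,"rz":0,"jaw":0.8}
    - {"x":0,"y":0,"z":0,"rx":0,"ry":0,"rz":0,"jaw":1}
    - {"x":0,"y":0,"z":0,"rx":0,"ry":0,"rz":0,"jaw":1}
    - {"x":0,"y":0,"z":0,"rx":0,"ry":0,"rz":0,"jaw":1}
    - {"x":0,"y":0,"z":0.03,"rx":0,"ry":0,"rz":0,"jaw":1}
    - {"x":0,"y":0,"z":0.07,"rx":0,"ry":0,"rz":0,"jaw":1}
    - {"x":0,"y":0,"z":0.12,"rx":0,"ry":0,"rz":0,"jaw":1}
    - {"x":0,"y":0,"z":0.15,"rx":0,"ry":0,"rz":0,"jaw":1}
    - {"x":0,"y":0,"z":0.15,"rx":0,"ry":0,"rz":0,"jaw":1}
    - {"x":0,"y":0,"z":0.15,"rx":0,"ry":0,"rz":0,"jaw":1}

```text
time: 14.65
ee_pos: [0.4369, 0.2194, 0.1593]
ee_rot: [-0.0, -0.262, 0.965, -0.0]
wrist_force: [-0.2, -0.1, -0.4]
grip_width: 1.007
gripper_force: 0.0
```

```bash
python3 - <<'E'
from h import *
a,m=snap('wrist','w7')
p=proj(m,[.4997,.2561,.03]);print(p,r.get_obs()['ee_pos'])
x0=int(min(max(p[0]-100,0),312));y0=int(min(max(p[1]-60,0),234));print(x0,y0)
cv2.imwrite('pics/w7.png',cv2.resize(a[y0:y0+150,x0:x0+200,::-1],(800,600),interpolation=cv2.INTER_CUBIC))
E
```

```text
(np.float64(253.31856811349624), np.float64(248.59251475546571)) [0.4367562  0.21924336 0.15893222]
153 188
```

View pics/w7.png

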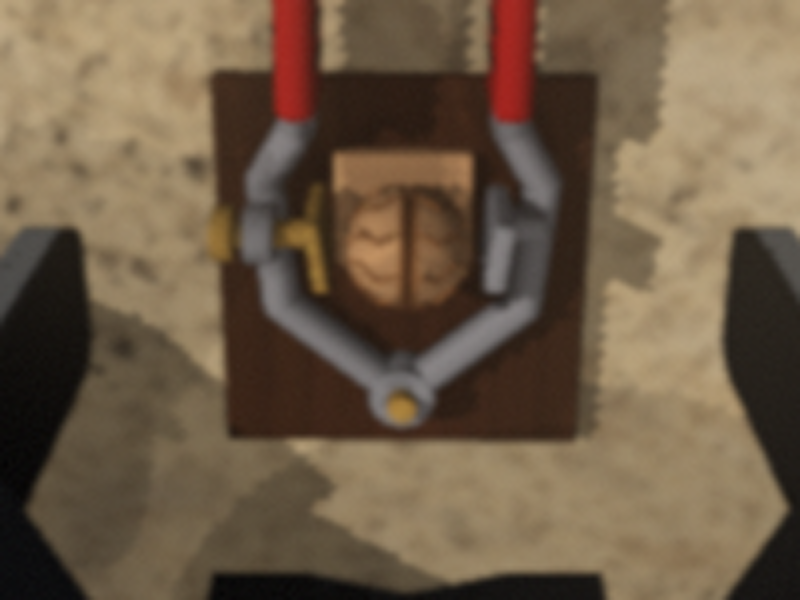

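The nut sits upright on the seat at (405,245), with its seam facing the jaws correctly. Both handles are open, at (293,60) and (512,60). Handing in.

```bash
python3 -c "
from plant import r
print(r.hand_in())"
```

```text
the job is handed in; nothing more can be done
None
```

I set the walnut on the seat with a shell half facing each jaw, squeezed until the shell gave (grip force 10.2 N, then 4.1 N, no sign of kernel resistance), let the handles spring open and handed the job in at about 15 s; the crack is judged from that force drop.

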